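# Roll the mill jar up the chute onto the jar mill

### The job

Load the jar mill with your fingertips: push the porcelain jar from behind so that it rolls from the foot of the sloped loading chute, up over the first roller, and settles at rest in the valley between the two rollers, where it cannot roll back. Go steadily, shoving only lightly, never lifting the jar and never letting it race away or run back down the chute. Leave the other things on the bench where they are and finish with the hand clear.

Things in the scene. Friction and masses are not known exactly. Their poses are not given: they have to be found in the camera images.
- jar: White glazed porcelain mill jar lying across the foot of the chute, against its lip: closed cylinder, 90 mm diameter, 108 mm long, steel-clamped lid 10 mm further out on its +y end; about 0.75 kg, slippery (friction 0.15), too thick to grip. Origin: on its axis, at mid-length of the cylinder. Its y axis is the cylinder's axis (level); x and z turn as it rolls.
- mill: Fixed grey bench jar mill. Origin on the bench under the first roller's axis, at mid-length; x level, from chute to second roller, y along the rollers. Black rollers 40 mm thick, 200 long, axes 50 mm up, at x = 0 (turns freely) and x = 68 mm (stiff). End plates at y = +/-109 mm, 85 high, and motor housing (y -115 to -225, 94 high) span x -41 to 109 mm.
- chute: Fixed steel gutter climbing to the first roller at 18 degrees. x up the slope, y across (along the rollers), z square out of the floor; origin in the floor's plane at mid-width, where it touches the first roller. Floor x -200 (7 mm above the bench) to -6 mm, 132 mm wide; side rails 22 mm high; foot lip 14 mm high at x = -200. The jar's axis is at z = 45 mm, at first x = -167 mm.
- seat (a point): The place of the jar's axis when settled in the valley between the rollers: mill frame x = 34 mm, y = 0, z = 105 mm; axes as the mill's. At the first roller's crest the jar's axis is 34 mm short of this and 10 mm higher; past the crest the jar drops into the valley by itself.
- tin: Bystander: upright metal tin, 66 mm in diameter, 110 mm high; origin at the centre of its underside.
- tape: Bystander: roll of paper tape lying flat, 100 mm in diameter, 48 mm high; origin at the centre of its underside.
- cup: Bystander: upright clay cup, 72 mm in diameter, 85 mm high; origin at the centre of its underside.
- paddle: Bystander: wooden paddle (spatula) lying flat, 280 mm long, 20 mm high; origin under its middle, x towards the blade.

How it is judged:
At the end, for the whole second after the job is handed in: The jar lies at rest in the valley between the two rollers: its axis within 7 mm along and 6 mm in height of the seat, within 45 mm of mid-length, parallel to the rollers within 0.1 rad, slower than 0.02 m/s and 0.3 rad/s (x of jar in the frame of seat between -0.007 and 0.007 m and z of jar in the frame of seat between -0.006 and 0.006 m and y of jar in the frame of seat between -0.045 and 0.045 m and angle between the y axis of jar and the y axis of mill, either way round below 0.1 rad and linear speed of jar below 0.02 m/s and angular speed of jar below 0.3 rad/s); the robot touches nothing.
It fails at once if the jar is lifted more than 12 mm off the line of the chute (z of jar in the frame of chute above 0.057 m).
It fails at once if the jar races away or runs back down the chute (faster than 0.6 m/s) (linear speed of jar above 0.6 m/s).
It fails at once if the jar is shoved or squeezed with more than 25 N (contact force between the fingers and jar above 25 N).
It fails at once if a bystander is moved more than 15 mm (distance of any of tin, tape, cup, paddle from where it was at the start of the episode above 0.015 m).
It also fails if it takes over 45 s, if anything falls off the work surface, if the arm or the gripper's body presses on something with over 40 N, if the wrist force passes 120 N, or if a joint passes its speed limit or range.

### The arm

A 7-joint arm with a two-finger parallel gripper is mounted at the origin on the work surface. World frame = base frame: x ahead of the robot, y to its left, z up, the work surface at z = 0. Lengths are in m, angles in rad, forces in N, time in s.
With the tool pointing down it reaches from about 0.425 to 0.875 m from the base axis. Payload 4.7 kg.
Tool frame: the origin (TCP) lies midway between the tips of the shut fingers; the grasp point (between the pads) lies arm.pinch_z behind it (arm.pinch_z is the distance from the TCP to the grasp point, in m); y points along the fingers, z is the direction in which the jaws open and shut, and the axes are right-handed (so a half turn about y gives the same grasp; the last joint's range is limited). The gripper opens to 85 mm and grips with 20 to 120 N. Pads are 22 mm wide; open, the fingers measure 114 mm over their backs; the gripper's body (76 mm by 85 mm) begins 54 mm behind the grasp point. The pads swing forward as they close: fully open they stand 13 mm farther back than shut.
Start: joints at [1.264, 0.321, -0.07, 1.45, 0.023, 1.371, -0.057], TCP at [0.205, -0.617, 0.231] pointing down, gripper open.
Joint ranges: [-2.86, 2.86], [-0.3, 2.09], [-1.38, 1.24], [0.06, 2.45], [-1.56, 4.7], [0.09, 2.05], [-2.69, 2.69]. Speed limits (rad/s): [2.57, 2.57, 3.14, 3.14, 3.14, 3.14, 3.14].

### API

Orientations are given as a unit quaternion [w, x, y, z].
In Python, from plant import arm, vision, sign_off gives the robot as it stands. The module is installed in compiled form; this text tells all that it offers.
- The arm moves only by the tool arm_command, never from a script. Its arguments are lists of equal length, an entry for each row: "hand": the finger opening in mm, from 0 to 85.4; "travel": the shift along the tool's x, y, z in mm, a list of three; "roll": the turn about the tool's y in rad. A call has 1 to 8 rows; each row shifts and turns the commanded pose from where the row before left it, along the tool's axes as they then stand; what a row does not reach is not made up. A row lasts 1/12 s, in which the tool goes at most 41.7 mm and 7.16 degrees, less where a joint would pass 70% of its speed; a pose out of reach is approached as far as the arm can. A call is refused whole if a number of a shift passes 41.7 or a number of a turn 0.125, either way. A call with a gripper value outside its range is refused whole. The fingers move at their own pace and stop on an object; "squeeze" is the grip in N (left out, the last holds). Time passes only in rows, so rows that do not move let the fingers close. It gives the time, the measured TCP pose, the force and the opening at its end, in the units of the state.
- arm.get_state(): the state, without advancing time (a new reading comes with each control period).
- vision.get_image(name): name is "scene" or "side" or "wrist"; returns the picture (384x512x3 uint8, red, green, blue); there is no depth.
- vision.calibration(name): a dict with "K" (3x3 intrinsics, pixels), "view" (4x4, takes a point from world to camera coordinates); the wrist camera has in their place "hand_eye" (4x4, takes a point from camera to tool coordinates, whose origin is the TCP and whose axes are the tool frame's). Camera axes: x right, y down, z forward; pixel columns grow to the right and rows downward; lengths in m; the calibration is good to about 2 mm. A picture is of the moment at which its call begins: read the wrist's pose just before it. calibration takes no time and is no camera call.
- sign_off(): hands the job in, once; it reports no verdict.
Trained networks look in the newest picture that a camera, given by its name, has taken for a name from the list of things; names that differ only in an ending like _2 or _b are one class to them, and where a whole thing is asked for, a point or a joint stands for the part that bears it (a point fixed in the world has none). Each returns a list of dicts, best first, with "confidence" (0 to 1); they miss things now and then, are a little off and sometimes report something else, mostly with a low value. They report only what shows in the picture. A call takes as long as a camera call.
- vision.find_in(target, camera): "xy" ([column, row] in pixels, amid what is visible of it).
The state is a dict: "clock": time; "qpos": joint angles; "qvel": joint speeds; "joint_efforts": joint torques, N m; "tcp_pos": TCP position; "orientation": TCP orientation; "contact_force": force on the tool from outside, world axes, zero at the start; "wrist_torque": the same for the moment, N m; "grip_width": opening from 0.0 (shut) to 1.0 (fully open).
Only numpy, scipy, OpenCV 4.12 (cv2) and the standard library are available. Lean on these libraries where they do the work, as an engineer would, in place of code of your own. Each camera call takes 0.05 s, during which the arm holds its last target. There are 200 camera calls.

## Working session

There is one attempt and no reset: what is moved stays moved. The work goes in short steps, Python scripts to look and compute and a tool call to move; the robot and the scene stay as the last step left them, time stands still between calls to the robot, and variables do not carry over. Pictures are saved under pics/ and viewed, about 8 in all and at most 12, crops included, and the job is handed in when it is done.

Besides the shell and the picture viewer there is one more tool, called after ">>>" as a command line: name --pt "numbers of a row" for each row, then --argument value for the rest. arm_command: Moves the arm, as the interface text tells. Its arguments: {"type":"object","properties":{"hand":{"type":"array"},"travel":{"type":"array"},"roll":{"type":"array"},"squeeze":{"type":"number"}},"required":["hand","travel","roll"]}

```bash
mkdir -p pics; python3 - <<'E'
from plant import arm, vision
import cv2, numpy as np
s=arm.get_state(); print({k:np.round(v,3).tolist() for k,v in s.items()}, arm.pinch_z)
for c in ["scene","side"]:
    im=vision.get_image(c); cv2.imwrite(f"pics/{c}0.png",im[:,:,::-1])
    k=vision.calibration(c); print(c,np.round(k["K"],1).tolist(),np.round(k["view"],4).tolist())
    for n in ["jar","mill","chute","tin","tape","cup","paddle"]:
        print(n,[(np.round(d["xy"]).tolist(),round(d["confidence"],2)) for d in vision.find_in(n,c)[:2]])
k=vision.calibration("wrist");print(np.round(k["hand_eye"],4).tolist())
E
```

```text
{'clock': 0.0, 'qpos': [1.264, 0.322, -0.07, 1.452, 0.023, 1.371, -0.057], 'qvel': [0.0, -0.0, -0.001, 0.002, 0.0, -0.002, 0.0], 'joint_efforts': [0.001, -49.358, -0.382, -31.433, 0.013, 0.011, -0.0], 'tcp_pos': [0.205, -0.616, 0.23], 'orientation': [0.113, -0.113, 0.699, -0.697], 'contact_force': [0.788, -0.233, -0.698], 'wrist_torque': [-0.002, -0.028, 0.013], 'grip_width': 1.001} 0.0187
scene [[474.6, 0.0, 249.3], [0.0, 474.6, 185.2], [0.0, 0.0, 1.0]] [[0.8066, 0.5908, -0.0185, -0.4302], [0.3243, -0.4685, -0.8218, -0.0644], [-0.4941, 0.6569, -0.5695, 1.3508], [0.0, 0.0, 0.0, 1.0]]
jar [([243.0, 255.0], 0.67), ([196.0, 224.0], 0.43)]
mill []
chute [([269.0, 228.0], 0.77), ([197.0, 226.0], 0.63)]
tin [([338.0, 164.0], 0.57), ([164.0, 280.0], 0.49)]
tape [([169.0, 278.0], 0.98)]
cup [([197.0, 225.0], 0.62)]
paddle [([278.0, 173.0], 0.95), ([336.0, 163.0], 0.61)]
side [[473.2, 0.0, 250.4], [0.0, 473.2, 186.2], [0.0, 0.0, 1.0]] [[-0.6744, -0.7382, 0.0174, 0.3889], [-0.5126, 0.4512, -0.7305, 0.315], [0.5314, -0.5016, -0.6827, 0.814], [0.0, 0.0, 0.0, 1.0]]
jar [([282.0, 149.0], 0.68)]
mill [([212.0, 184.0], 0.96), ([140.0, 227.0], 0.36)]
chute [([252.0, 174.0], 0.89)]
tin [([138.0, 228.0], 0.93)]
tape [([344.0, 159.0], 0.85), ([248.0, 294.0], 0.26)]
cup [([316.0, 185.0], 0.85)]
paddle [([246.0, 294.0], 0.77)]
[[0.0004, 0.9526, 0.3043, -0.0781], [-0.0005, -0.3043, 0.9526, -0.1425], [1.0, -0.0005, 0.0004, -0.0007], [0.0, 0.0, 0.0, 1.0]]
```

View pics/scene0.png

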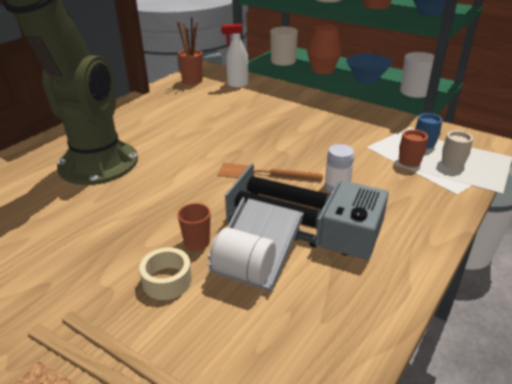

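View pics/side0.png

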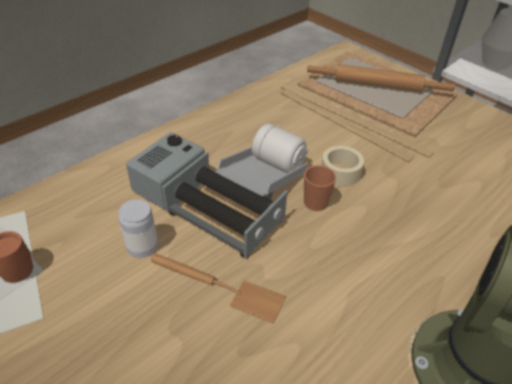

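The scene view shows the jar at about (243,255), the cup at (196,226), the tape at (166,275), and the mill with its housing on the right. The side view shows the rollers around (215,200) and the housing at (165,170). I'll zoom in to click corners for a pose fit.

```bash
python3 - <<'E'
import cv2, numpy as np
def crop(f,x0,y0,w,h,s,o):
    im=cv2.imread(f)[y0:y0+h,x0:x0+w]; im=cv2.resize(im,None,fx=s,fy=s,interpolation=cv2.INTER_CUBIC)
    for i in range(0,w,20): cv2.putText(im,str(x0+i),(i*s,8),0,.3,(0,0,255)); cv2.line(im,(i*s,0),(i*s,h*s),(0,0,255) if i%100==0 else (120,120,255),1) if i%20==0 else 0
    for i in range(0,h,20): cv2.putText(im,str(y0+i),(0,i*s+8),0,.3,(0,0,255)); cv2.line(im,(0,i*s),(w*s,i*s),(120,120,255),1)
    cv2.imwrite(o,im)
crop("pics/scene0.png",200,140,200,150,4,"pics/s_c.png")
crop("pics/side0.png",120,120,200,150,4,"pics/d_c.png")
E
```

```text
(no output)
```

View pics/s_c.png

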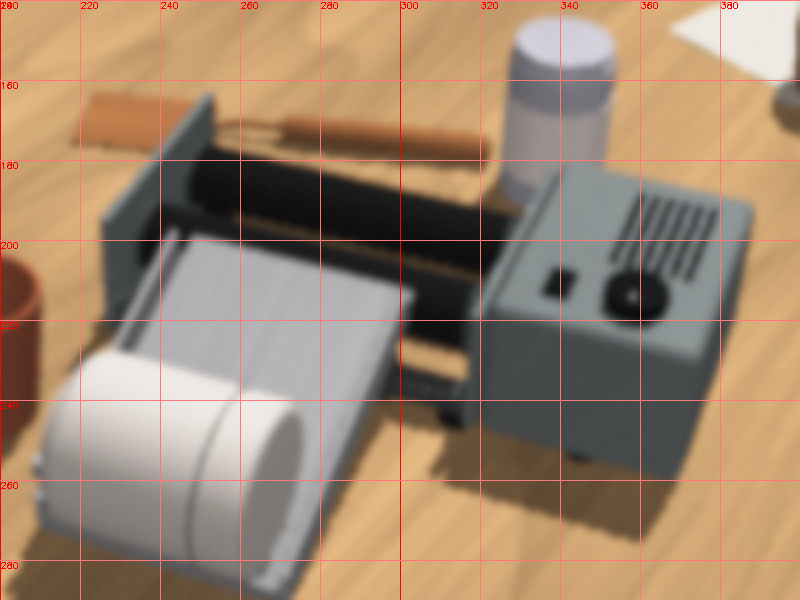

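View pics/d_c.png

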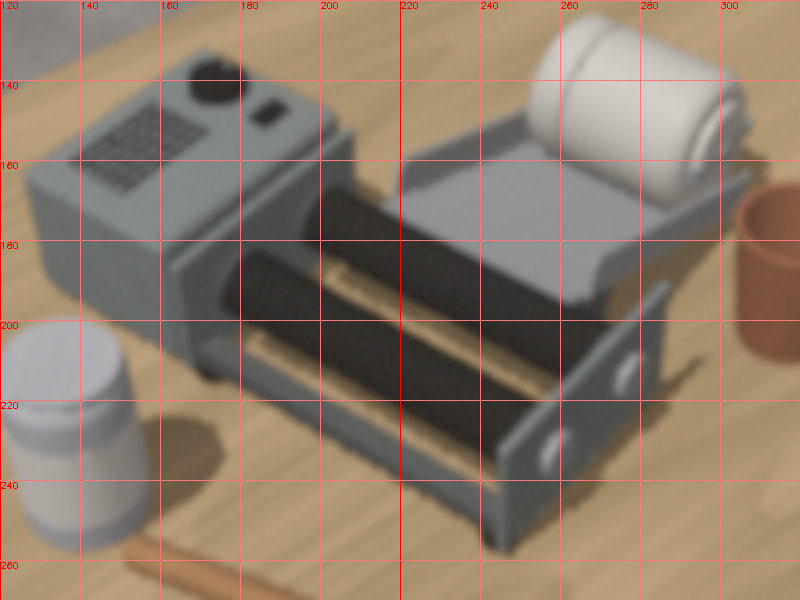

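```bash
cat > h.py <<'E'
import numpy as np, cv2
from plant import arm, vision
from scipy.optimize import least_squares
from scipy.spatial.transform import Rotation as R
def proj(c,P):
    k=vision.calibration(c); P=np.atleast_2d(P); V=k["view"]; p=(P@V[:3,:3].T+V[:3,3])@np.array(k["K"]).T
    return p[:,:2]/p[:,2:]
def ray(c,xy,z):
    k=vision.calibration(c);V=k["view"];Rm=V[:3,:3];o=-Rm.T@V[:3,3]
    d=Rm.T@np.linalg.solve(k["K"],[*xy,1]);return o+d*(z-o[2])/d[2]
def mw(p,P):
    c,s=np.cos(p[2]),np.sin(p[2]);P=np.atleast_2d(P)
    return P@np.array([[c,s,0],[-s,c,0],[0,0,1]])+[p[0],p[1],0]
def cm(P): # chute -> mill frame
    a=np.radians(18); P=np.atleast_2d(P); d=np.array([np.cos(a),0,np.sin(a)]); n=np.array([-np.sin(a),0,np.cos(a)])
    o=np.array([0,0,.05])+.02*n
    return o+P[:,:1]*d+P[:,1:2]*[0,1,0]+P[:,2:]*n
E
python3 - <<'E'
from h import *
M={"scene":[((-41,-115,94),(319,216)),((-41,-225,94),(375,230)),((109,-225,94),(388,191)),((109,-115,94),(338,181)),((-41,109,85),(226,195)),((109,109,85),(252,163))],
"side":[((-41,-225,94),(171,132)),((109,-225,94),(126,163)),((109,-115,94),(162,181)),((-41,-115,94),(204,150)),((109,109,85),(245,233)),((-41,109,85),(287,190))]}
f=lambda p:np.concatenate([(proj(c,mw(p,np.array([a for a,b in m])/1e3))-[b for a,b in m]).ravel() for c,m in M.items()])
best=min((least_squares(f,[.5,-.3,y],loss="soft_l1") for y in np.arange(-3,3,1)),key=lambda r:r.cost)
p=best.x;print(p,np.round(f(p).reshape(-1,2),1).tolist())
np.save("mill.npy",p)
print("jar",mw(p,cm([-.167,0,.045])),"seat",mw(p,[.034,0,.105]),"foot",mw(p,cm([-.2,0,0])))
for c in M: print(c,"jar end centres",proj(c,mw(p,cm([[-.167,.054,.045],[-.167,-.054,.045]]))).round(), "mid",proj(c,mw(p,cm([-.167,0,.045]))).round())
for n,c,xy,z in [("cup","scene",(196,225),.042),("cup","side",(317,187),.042),("tape","scene",(167,275),.024),("tape","side",(344,166),.024),("tin","scene",(340,172),.055),("tin","side",(138,228),.055)]:
    w=ray(c,xy,z); c_,s_=np.cos(p[2]),np.sin(p[2]); d=w[:2]-p[:2]
    print(n,c,w.round(3),"mill frame",np.round([c_*d[0]+s_*d[1],-s_*d[0]+c_*d[1]],3))
s=arm.get_state();print(R.from_quat(s["orientation"],scalar_first=True).as_matrix().round(3))
E
```

```text
[0.56885864 0.05477354 1.77368158] [[1.3, 0.3], [-1.5, -0.1], [0.5, -1.2], [2.1, -2.0], [-2.0, -0.1], [-0.4, -0.8], [0.1, -1.9], [-1.2, -0.9], [-1.1, 1.2], [2.2, -2.7], [0.5, -0.4], [0.2, 0.1]]
jar [[ 0.60490885 -0.12046938  0.06021284]] seat [[0.56200777 0.08807618 0.105     ]] foot [[ 0.60843082 -0.13758997  0.00721773]]
scene jar end centres [[218. 248.]
 [267. 263.]] mid [[242. 255.]]
side jar end centres [[298. 156.]
 [261. 140.]] mid [[279. 148.]]
cup scene [ 0.452 -0.086  0.042] mill frame [-0.114  0.143]
cup side [ 0.462 -0.101  0.042] mill frame [-0.131  0.136]
tape scene [ 0.492 -0.222  0.024] mill frame [-0.255  0.131]
tape side [ 0.48  -0.224  0.024] mill frame [-0.255  0.143]
tin scene [0.621 0.266 0.055] mill frame [ 0.197 -0.094]
tin side [0.614 0.277 0.055] mill frame [ 0.209 -0.089]
[[-0.949 -0.     0.315]
 [-0.315 -0.    -0.949]
 [ 0.    -1.     0.   ]]
```

>>> arm_command --hand '[50, 50, 50, 50, 50, 50, 50, 50]' --pt "-33 0 -16" --pt "-33 0 -16" --pt "-33 0 -16" --pt "-33 0 -16" --pt "-33 0 -16" --pt "-33 0 -16" --pt "-33 0 -16" --pt "-33 0 -16" --roll '[0, 0, 0, 0, 0, 0, 0, 0]'

```text
clock: 1.47
tcp_pos: [0.4162, -0.4108, 0.2316]
orientation: [-0.113, 0.113, -0.698, 0.698]
contact_force: [1.3, 0.1, -0.9]
grip_width: 0.583
```

>>> arm_command --hand '[50, 50, 50, 50, 50, 50, 50, 50]' --pt "-33 0 -16" --pt "-33 0 -16" --pt "-33 0 -16" --pt "-33 0 -16" --pt "-33 0 -16" --pt "-33 0 -16" --pt "-33 0 -16" --pt "-20 0 -10" --roll '[0, 0, 0, 0, 0, 0, 0, 0]'

```text
clock: 2.13
tcp_pos: [0.6175, -0.2126, 0.2314]
orientation: [0.115, -0.114, 0.698, -0.697]
contact_force: [0.8, 0.6, 0.6]
grip_width: 0.581
```

>>> arm_command --hand '[50, 50, 50, 50, 50, 50, 50, 50]' --pt "0 0 0" --pt "0 0 0" --pt "0 0 0" --pt "0 0 0" --pt "0 0 0" --pt "0 0 0" --pt "0 0 0" --pt "0 0 0" --roll '[-0.12, -0.12, -0.12, -0.12, -0.12, -0.12, -0.12, -0.12]'

```text
clock: 2.8
tcp_pos: [0.6148, -0.2173, 0.2313]
orientation: [-0.424, 0.424, -0.566, 0.566]
contact_force: [0.4, 0.4, 0.4]
grip_width: 0.583
```

>>> arm_command --hand '[50, 50, 50, 50, 50, 50]' --pt "0 0 0" --pt "0 0 0" --pt "0 0 0" --pt "0 0 0" --pt "0 0 0" --pt "0 0 0" --roll '[-0.12, -0.12, -0.12, -0.12, -0.012, 0]'

```text
clock: 3.3
tcp_pos: [0.6148, -0.2174, 0.2313]
orientation: [0.547, -0.547, 0.448, -0.448]
contact_force: [0.4, -1.1, 0.5]
grip_width: 0.587
```

```bash
cat > st.py <<'E'
from h import *
def rep():
    p=np.load("mill.npy");s=arm.get_state();t=np.array(s["tcp_pos"]);c,q=np.cos(p[2]),np.sin(p[2]);d=t[:2]-p[:2]
    T=R.from_quat(s["orientation"],scalar_first=True).as_matrix();M=np.array([[c,q,0],[-q,c,0],[0,0,1]])
    print("clk",s["clock"],"tcp mill",np.round([c*d[0]+q*d[1],-q*d[0]+c*d[1],t[2]],4),"F",np.round(s["contact_force"],1));print("tool axes in mill:",(M@T).round(3).tolist())
    return s,T,t
E
python3 - <<'E'
from st import *
s,T,t=rep()
im=vision.get_image("wrist");cv2.imwrite("pics/w0.png",im[:,:,::-1])
p=np.load("mill.npy");print("jar mill",cm([-.167,0,.045]))
k=vision.calibration("wrist");H=np.array(k["hand_eye"]);K=np.array(k["K"])
P=mw(p,cm([[-.167,.054,.045],[-.167,-.054,.045],[-.2,.066,0],[-.2,-.066,0]]));X=((P-t)@T-H[:3,3])@H[:3,:3];u=X@K.T;print((u[:,:2]/u[:,2:]).round())
E
```

```text
clk 3.3 tcp mill [-0.2758  0.0099  0.2313] F [ 0.4 -1.1  0.5]
tool axes in mill: [[-1.0, 0.0, -0.004], [0.004, -0.0, -1.0], [-0.0, -1.0, 0.0]]
jar mill [[-0.17891254  0.          0.06021284]]
[[208.  71.]
 [327.  70.]
 [205.  91.]
 [327.  91.]]
```

View pics/w0.png

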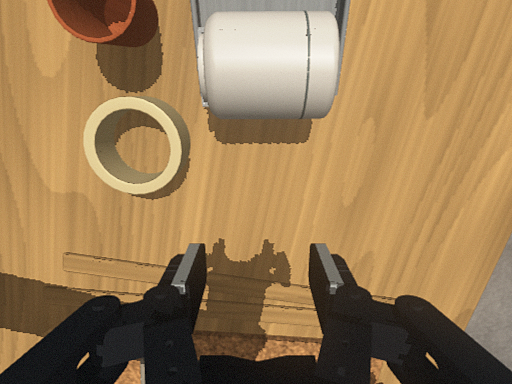

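The wrist view shows the jar square to the fingers: body spanning columns 204–340, rear edge at row 119, tape clear at left. The jar sits about 14 mm to the right of the hand's middle. I'll shift across and go down.

>>> arm_command --hand '[50, 50, 50, 50, 50, 50, 50, 50]' --pt "0 10 14" --pt "0 30 0" --pt "0 30 0" --pt "0 30 0" --pt "0 30 0" --pt "0 30 0" --pt "0 29 0" --pt "0 0 0" --roll '[0, 0, 0, 0, 0, 0, 0, 0]'

```text
clock: 4.02
tcp_pos: [0.6238, -0.2135, 0.0356]
orientation: [-0.546, 0.549, -0.451, 0.444]
contact_force: [-2.2, -0.0, -1.4]
grip_width: 0.586
```

>>> arm_command --hand '[50, 50, 50, 50, 50, 50]' --pt "-10 0 0" --pt "-10 0 0" --pt "-8 0 0" --pt "-3 0 0" --pt "0 0 0" --pt "0 0 0" --roll '[0, 0, 0, 0, 0, 0]'

```text
clock: 4.52
tcp_pos: [0.6231, -0.184, 0.0437]
orientation: [0.548, -0.548, 0.446, -0.448]
contact_force: [0.0, 0.4, -0.1]
grip_width: 0.584
```

```bash
python3 - <<'E'
from st import *
rep();im=vision.get_image("wrist");cv2.imwrite("pics/w1.png",im[:,:,::-1])
E
```

```text
clk 4.5167 tcp mill [-0.2448 -0.005   0.0437] F [ 0.   0.4 -0.1]
tool axes in mill: [[-1.0, -0.002, -0.0], [0.0, -0.002, -1.0], [0.002, -1.0, 0.002]]
```

View pics/w1.png

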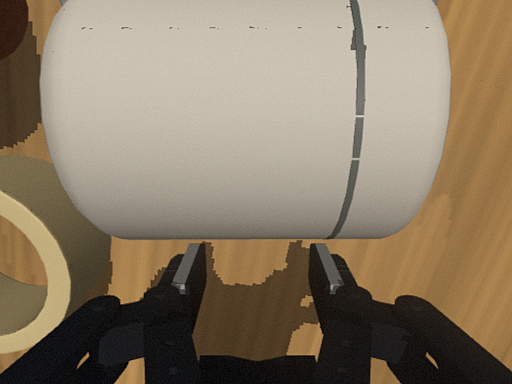

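The fingertips are level behind the jar with a gap of a few mm, and the jar spans columns 42–450. I'll push gently along the slope.

>>> arm_command --hand '[50, 50, 50, 50, 50, 50, 50, 50]' --pt "-2 0 0" --pt "-2 0 0" --pt "-2 0 0" --pt "-2 0 0" --pt "-2 0 0" --pt "-3 -1 0" --pt "-3 -1 0" --pt "-3 -1 0" --roll '[0, 0, 0, 0, 0, 0, 0, 0]'

```text
clock: 5.23
tcp_pos: [0.6191, -0.1684, 0.0462]
orientation: [-0.547, 0.548, -0.446, 0.449]
contact_force: [1.6, -6.4, 1.4]
grip_width: 0.586
```

>>> arm_command --hand '[50, 50, 50, 50, 50, 50, 50, 50]' --pt "-4 -1.3 0" --pt "-4 -1.3 0" --pt "-4 -1.3 0" --pt "-4 -1.3 0" --pt "-4 -1.3 0" --pt "-4 -1.3 0" --pt "-4 -1.3 0" --pt "-4 -1.3 0" --roll '[0, 0, 0, 0, 0, 0, 0, 0]'

```text
clock: 5.9
tcp_pos: [0.6128, -0.1368, 0.0567]
orientation: [-0.547, 0.548, -0.446, 0.449]
contact_force: [1.0, -5.8, 2.0]
grip_width: 0.587
```

```bash
python3 - <<'E'
from st import *
rep();im=np.hstack([cv2.resize(vision.get_image(c),(400,300)) for c in ("wrist","side")]);cv2.imwrite("pics/w2.png",im[:,:,::-1])
E
```

```text
clk 5.9 tcp mill [-0.1965 -0.0044  0.0567] F [ 1.  -5.8  2. ]
tool axes in mill: [[-1.0, -0.004, -0.003], [0.003, -0.001, -1.0], [0.004, -1.0, 0.001]]
```

View pics/w2.png

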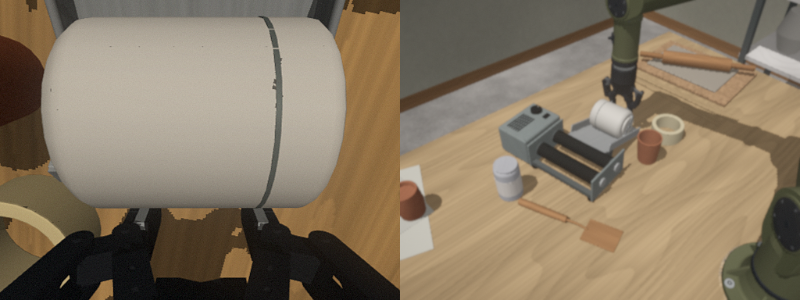

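The jar is square on both fingers, about 6 N. I'll continue.

>>> arm_command --hand '[50, 50, 50, 50, 50, 50, 50, 50]' --pt "-4.5 -1.5 0" --pt "-4.5 -1.5 0" --pt "-4.5 -1.5 0" --pt "-4.5 -1.5 0" --pt "-4.5 -1.5 0" --pt "-4.5 -1.5 0" --pt "-4.5 -1.5 0" --pt "-4.5 -1.5 0" --roll '[0, 0, 0, 0, 0, 0, 0, 0]'

```text
clock: 6.67
tcp_pos: [0.6053, -0.1009, 0.0682]
orientation: [-0.547, 0.548, -0.447, 0.448]
contact_force: [1.0, -5.3, 1.8]
grip_width: 0.586
```

>>> arm_command --hand '[50, 50, 50, 50, 50, 50, 50, 50]' --pt "-4.5 -1.5 0" --pt "-4.5 -1.5 0" --pt "-4.5 -1.5 0" --pt "-4.5 -1.5 0" --pt "-4.5 -1.5 0" --pt "-4.5 -1.5 0" --pt "-4.5 -1.5 0" --pt "-4.5 -1.5 0" --roll '[0, 0, 0, 0, 0, 0, 0, 0]'

```text
clock: 7.33
tcp_pos: [0.5981, -0.0655, 0.0802]
orientation: [-0.547, 0.548, -0.447, 0.448]
contact_force: [1.9, -4.9, 1.3]
grip_width: 0.588
```

>>> arm_command --hand '[50, 50, 50, 50, 50, 50, 50, 50]' --pt "-4 -1.3 0" --pt "-4 -1.3 0" --pt "-4 -1.3 0" --pt "-4 -1.3 0" --pt "-4 -1.3 0" --pt "-4 -1.3 0" --pt "-4 -1.3 0" --pt "-4 -1.3 0" --roll '[0, 0, 0, 0, 0, 0, 0, 0]'

```text
clock: 8.0
tcp_pos: [0.5916, -0.034, 0.0904]
orientation: [-0.547, 0.548, -0.447, 0.448]
contact_force: [1.5, -5.5, 1.5]
grip_width: 0.586
```

```bash
python3 - <<'E'
from st import *
rep();im=np.hstack([cv2.resize(vision.get_image("wrist"),(400,300)),cv2.resize(vision.get_image("side")[100:300,120:387],(400,300))]);cv2.imwrite("pics/w3.png",im[:,:,::-1])
E
```

```text
clk 8.0 tcp mill [-0.0915 -0.0044  0.0904] F [ 1.5 -5.5  1.5]
tool axes in mill: [[-1.0, -0.002, -0.002], [0.002, -0.0, -1.0], [0.002, -1.0, 0.0]]
```

View pics/w3.png

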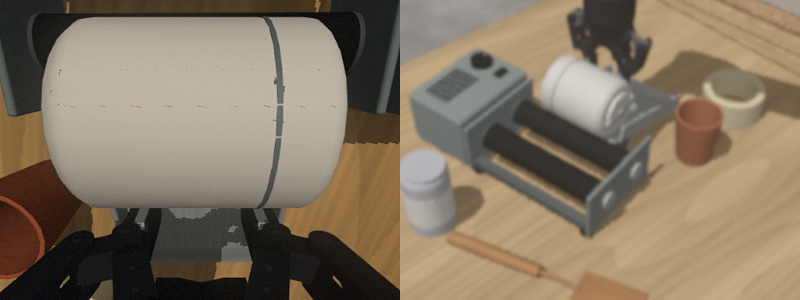

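>>> arm_command --hand '[50, 50, 50, 50, 50, 50, 50, 50]' --pt "-3 -1 0" --pt "-3 -1 0" --pt "-3 -1 0" --pt "-3 -1 0" --pt "-3 -0.7 0" --pt "-3 -0.5 0" --pt "-2.5 0 0" --pt "-2.5 0 0" --roll '[0, 0, 0, 0, 0, 0, 0, 0]'

```text
clock: 8.77
tcp_pos: [0.5862, -0.0088, 0.095]
orientation: [0.548, -0.548, 0.447, -0.447]
contact_force: [-0.4, -2.0, 0.7]
grip_width: 0.587
```

>>> arm_command --hand '[50, 50, 50, 50, 50]' --pt "-2 0 0" --pt "-2 0 0" --pt "-2 0 0" --pt "-2 0 0" --pt "-2 0 0" --roll '[0, 0, 0, 0, 0]'

```text
clock: 9.18
tcp_pos: [0.5843, 0.0009, 0.0951]
orientation: [0.548, -0.548, 0.447, -0.447]
contact_force: [-0.0, -0.7, 0.4]
grip_width: 0.585
```

>>> arm_command --hand '[50, 50, 50, 50, 50]' --pt "-2 0 0" --pt "-2 0 0" --pt "-2 0 0" --pt "-1 0 0" --pt "0 0 0" --roll '[0, 0, 0, 0, 0]'

```text
clock: 9.6
tcp_pos: [0.5831, 0.0076, 0.0953]
orientation: [0.548, -0.548, 0.447, -0.447]
contact_force: [0.6, -0.9, -0.2]
grip_width: 0.585
```

```bash
python3 - <<'E'
from st import *
rep();im=np.hstack([cv2.resize(vision.get_image("wrist"),(400,300)),cv2.resize(vision.get_image("side")[100:300,120:387],(400,300))]);cv2.imwrite("pics/w4.png",im[:,:,::-1])
E
```

```text
clk 9.6 tcp mill [-0.0491 -0.0044  0.0953] F [ 0.6 -0.9 -0.2]
tool axes in mill: [[-1.0, 0.0, -0.0], [0.0, 0.0, -1.0], [-0.0, -1.0, -0.0]]
```

View pics/w4.png

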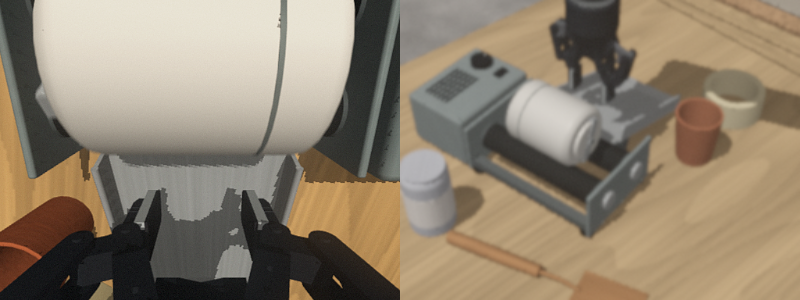

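The jar has rolled into the valley, leaving a clear gap to the fingers. I'll back off and up.

>>> arm_command --hand '[50, 50, 50, 50, 50, 50, 50, 50]' --pt "10 -3 0" --pt "15 -5 0" --pt "15 -20 0" --pt "10 -30 0" --pt "0 -30 0" --pt "0 -30 0" --pt "0 -10 0" --pt "0 0 0" --roll '[0, 0, 0, 0, 0, 0, 0, 0]'

```text
clock: 10.37
tcp_pos: [0.5953, -0.0428, 0.227]
orientation: [0.549, -0.547, 0.445, -0.449]
contact_force: [0.6, 0.4, -0.0]
grip_width: 0.584
```

>>> arm_command --hand '[50, 50, 50, 50, 50, 50, 50, 50]' --pt "0 0 0" --pt "0 0 0" --pt "0 0 0" --pt "0 0 0" --pt "0 0 0" --pt "0 0 0" --pt "0 0 0" --pt "0 0 0" --roll '[0, 0, 0, 0, 0, 0, 0, 0]'

```text
clock: 11.03
tcp_pos: [0.5932, -0.042, 0.2232]
orientation: [-0.548, 0.548, -0.447, 0.447]
contact_force: [0.2, 0.7, 0.5]
grip_width: 0.586
```

```bash
python3 - <<'E'
from st import *
rep();a=[vision.get_image("side") for _ in range(3)];b=vision.get_image("scene")
print("side diff",np.abs(a[0].astype(int)-a[2])[100:230,180:300].mean())
p=np.load("mill.npy");t=np.linspace(0,2*np.pi,40)
out=[]
for c,im in (("side",a[2]),("scene",b)):
    im=cv2.resize(im[:,:,::-1],None,fx=3,fy=3,interpolation=cv2.INTER_CUBIC)
    for y in (.054,-.054):
        q=proj(c,mw(p,np.c_[.034+.045*np.cos(t),0*t+y,.105+.045*np.sin(t)]));cv2.polylines(im,[np.int32(q*3+1)],True,(0,0,255),1)
    x,y=np.int32(proj(c,mw(p,[.034,0,.105]))[0]*3);out.append(im[y-200:y+200,x-200:x+200])
cv2.imwrite("pics/w5.png",np.hstack(out))
for n in ("jar","tin","cup","tape","paddle"): print(n,[[(np.round(d["xy"]).tolist(),round(d["confidence"],2)) for d in vision.find_in(n,c)[:1]] for c in("side","scene")])
E
```

```text
clk 11.0333 tcp mill [-0.0996 -0.0044  0.2232] F [0.2 0.7 0.5]
tool axes in mill: [[-1.0, -0.0, -0.001], [0.001, 0.0, -1.0], [0.0, -1.0, -0.0]]
side diff 0.8211324786324786
jar [[([226.0, 178.0], 0.78)], [([284.0, 179.0], 0.72)]]
tin [[], [([337.0, 162.0], 0.91)]]
cup [[([316.0, 185.0], 0.75)], [([195.0, 225.0], 0.77)]]
tape [[([345.0, 159.0], 0.69)], [([164.0, 281.0], 0.88)]]
paddle [[([244.0, 293.0], 0.81)], [([237.0, 171.0], 0.67)]]
```

View pics/w5.png

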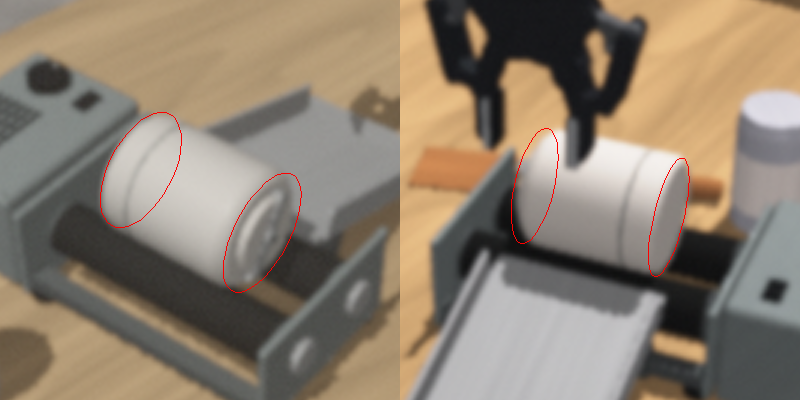

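The jar sits on the predicted seat outlines in both views and looks parallel to the rollers. I'll wait a little, check it is still, and hand in.

>>> arm_command --hand '[50, 50, 50, 50, 50, 50, 50, 50]' --pt "5 -20 0" --pt "5 -20 0" --pt "0 0 0" --pt "0 0 0" --pt "0 0 0" --pt "0 0 0" --pt "0 0 0" --pt "0 0 0" --roll '[0, 0, 0, 0, 0, 0, 0, 0]'

```text
clock: 12.4
tcp_pos: [0.5948, -0.0516, 0.2625]
orientation: [-0.548, 0.548, -0.447, 0.447]
contact_force: [0.5, 0.3, 0.3]
grip_width: 0.587
```

```bash
python3 - <<'E'
from st import *
from plant import sign_off
rep();g=[vision.get_image("side").astype(int) for _ in range(10)]
for n,r in (("jar",np.s_[155:205,210:255]),("static bench",np.s_[300:350,100:145])): print(n,np.abs(g[0]-g[1])[r].mean().round(2),np.abs(g[0]-g[9])[r].mean().round(2))
print(sign_off())
E
```

```text
clk 12.4 tcp mill [-0.1094 -0.004   0.2625] F [0.5 0.3 0.3]
tool axes in mill: [[-1.0, 0.0, -0.001], [0.001, 0.001, -1.0], [-0.0, -1.0, -0.001]]
jar 0.64 0.66
static bench 0.73 0.74
the job is handed in; nothing more can be done
None
```

The jar is loaded: it lies in the valley between the two rollers, and I handed the job in with the hand clear, at about 13 s of the 45 s allowed. `sign_off` reports no verdict, so this rests on my own checks.

I pushed the jar up the chute from behind with both fingertips, at about 50 mm/s. The force readings between moves stayed at about 7 N or less. Past the crest it rolled into the valley by itself, and I drew the hand back and up.

- **Position:** the jar matches the outline I projected for the seat in both the scene and side views, and looks parallel to the rollers.
- **At rest:** ten pictures taken over about half a second showed no more change on the jar than on the bare bench.
- **Hand:** it finished well away from everything, with force readings near zero.
- **Bystanders:** the cup and tape were found within a few pixels of where they started.
- **Disagreements:** the tin was missed in the last side-view search but found in its old place in the scene view. The paddle was found about 40 pixels off in the scene view, where the jar now partly hides it, but in its old place in the side view.

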